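Offer the lever up to the snap press

TASK

Lift the steel lever out of the parts tray by gripping its bar at its balance point, close to the heavy eye, and hold it level over the snap press: the eye centred about 3 cm above the top of the screw and the wooden handle pointing straight out over the press's open front, away from its column. Finish while still holding it there, steady, clear of the press and carried by the gripper alone. Leave the other things in the tray and on the table where they are.

Things in the scene. Friction and masses are not known exactly. Their poses are not given: they have to be found in the camera images.
- lever: Hand lever, 215 mm long, 0.36 to 0.54 kg: heavy steel eye, 40 mm across, 36 high, 22 bore; steel bar 12 mm wide, 9 to 27 mm above the underside, free from 20 to 129 mm from the eye centre; light dark-wood handle, 36 mm thick, at 129 to 195 mm. Origin: centre of the eye's underside; x along the bar to the handle, z up. It balances 50 mm from the eye centre. Lies flat in the tray.
- lever_eye (a point): Centre of the underside of the lever's eye (the lever's origin).
- lever_balance (a point): The lever's balance point: in the middle of the bar, 50 mm from the eye's centre towards the handle, 18 mm above the underside.
- lever_handle (a point): Middle of the wooden handle, on its axis, 160 mm from the eye's centre, 18 mm above the lever's underside.
- tray: Fixed open plywood tray, 300 mm (x) by 230 mm (y), 45 mm high, walls and floor 6 mm thick. Origin: centre of its underside, on the table. The lever lies on its floor with the handle roughly towards the tray's -x end; the die and the bobbin stand along its +y wall.
- press: Fixed grey bench screw press. Origin: on the table under the screw axis; x points from the screw to its column, so its open front is -x. Base 165 mm (x from -65 to 100) by 110 mm, 18 high; column at x = 55 to 95 mm; its head reaches over the base, top 139 mm above the table. Nothing on it is higher than the screw.
- press_screw (a point): Centre of the top of the press's upright steel screw, 18 mm in diameter, 160 mm above the table. Axes as the press's: -x out over its open front, z up.
- die: Steel die, a cylinder 28 mm in diameter and 30 mm high, standing in the tray; leave alone. Origin: centre of its underside.
- spool: Wooden bobbin, 30 mm in diameter and 38 mm high, standing in the tray; leave alone. Origin: centre of its underside.
- weight: Dark cast pattern weight with a knob, 64 mm in diameter and 56 mm high, on the table; leave alone. Origin: centre of its underside.
- cone: Blue cone of thread, 60 mm in diameter and 105 mm high, on the table; leave alone. Origin: centre of its underside.
Mind the look-alikes: they are no part of the job. What is meant by the lever is not pink, and is the smaller of those in its own colour.

How it is judged:
On the way:
1. the lever is lifted clear of the tray, gripped at its balance point (contact force between the fingers and lever above 1 N and x of the grasp point in the frame of lever between 0.03 and 0.07 m and height (world z) of each of lever_eye, lever_handle above 0.07 m and contact force between lever and tray below 0.1 N), for 0.2 s.
At the end, for the whole second after the job is handed in: Gripper holds the bar within 20 mm of the balance point, level within 0.10 rad, at rest; eye 12 to 60 mm above the screw top and within 12 mm of its axis; handle over the open front, within 45 mm of straight out; lever free of press and tray, arm free of press; the rest moved under 30 mm (contact force between the fingers and lever above 1 N and x of the grasp point in the frame of lever between 0.03 and 0.07 m and angle between lever's own z axis and vertical below 0.1 rad and horizontal distance between lever_eye and press_screw below 0.012 m and z of lever_eye in the frame of press_screw between 0.012 and 0.06 m and x of lever_handle in the frame of press_screw below -0.12 m and y of lever_handle in the frame of press_screw between -0.045 and 0.045 m and contact force between lever and press below 0.1 N and contact force between lever and tray below 0.1 N and contact force between the arm and press below 0.5 N and linear speed of lever below 0.03 m/s and angular speed of lever below 0.15 rad/s and distance of each of die, spool, weight, cone from where it was at the start of the episode below 0.03 m); the arm keeps its last pose, push and grip.
It fails at once if the steel die is knocked away (moved over 50 mm) (distance of die from where it was at the start of the episode above 0.05 m).
It fails at once if the wooden bobbin is knocked away (moved over 50 mm) (distance of spool from where it was at the start of the episode above 0.05 m).
It fails at once if the pattern weight is knocked away (moved over 50 mm) (distance of weight from where it was at the start of the episode above 0.05 m).
It fails at once if the thread cone is knocked away (moved over 50 mm) (distance of cone from where it was at the start of the episode above 0.05 m).
It also fails if it takes over 48 s, if anything falls off the work surface, if the arm or the gripper's body presses on something with over 40 N, if the wrist force passes 120 N, or if a joint passes its speed limit or range.

ROBOT

A 7-joint arm with a two-finger parallel gripper is mounted at the origin on the work surface. World frame = base frame: x ahead of the robot, y to its left, z up, the work surface at z = 0. Lengths are in m, angles in rad, forces in N, time in s.
With the tool pointing down it reaches from about 0.4 to 0.85 m from the base axis. Payload 10.4 kg.
Tool frame: the origin (TCP) lies at the very end of the fingers, on their centre line; the grasp point (between the pads) lies 19 mm behind it; x points along the fingers, z is the direction in which the jaws open and shut, and the axes are right-handed (so a half turn about x gives the same grasp; the last joint's range is limited). The gripper opens to 85 mm and grips with 20 to 120 N. Pads are 22 mm wide; open, the fingers measure 114 mm over their backs; the gripper's body (76 mm by 85 mm) begins 54 mm behind the grasp point. The pads swing forward as they close: fully open they stand 13 mm farther back than shut.
Start: joints at [1.27, 0.332, -0.065, 1.46, 0.022, 1.35, -0.088], TCP at [0.171, -0.601, 0.231] pointing down, gripper open.
Joint ranges: [-2.6, 2.6], [-0.5, 2.12], [-1.47, 1.34], [0.16, 2.42], [-1.27, 4.41], [0.06, 2.06], [-2.6, 2.6]. Speed limits (rad/s): [2.22, 2.22, 2.79, 2.79, 3.14, 3.14, 3.14].

INTERFACE

Orientations are given as a unit quaternion [w, x, y, z].
In Python, from rig import bot gives the robot as it stands. The module is installed in compiled form; this text tells all that it offers.
- The arm moves only by the shell command python3 -m jog 'ROWS'. ROWS is JSON, a list of rows, each an object with "gripper": the opening, from 0 (shut) to 1 (fully open); "delta_pos": the shift along the world's x, y, z in m, a list of three; "turn": the turn, a rotation vector about the world's x, y, z in rad, a list of three. A call has exactly 8 rows; each row shifts and turns the commanded pose from where the row before left it; what a row does not reach is not made up. A row lasts 1/8 s, in which the tool goes at most 62.5 mm and 10.7 degrees, less where a joint would pass 70% of its speed; a pose out of reach is approached as far as the arm can. A call is refused whole if a number of a shift passes 0.0625 or a number of a turn 0.188, either way. A call with a gripper value outside its range is refused whole. The fingers move at their own pace and stop on an object; the grip force is fixed at half the most. Time passes only in rows, so rows that do not move let the fingers close, or fill a call up. It gives the time, the measured TCP pose, the force and the opening at its end, in the units of the state.
- bot.get_obs(): the state, without advancing time (a new reading comes with each control period).
- bot.snapshot(name): name is "side" or "top" or "wrist"; returns a dict with "frame" (420x560x3 uint8, blue, green, red), "vertical_fov" (degrees; the focal length in pixels is half the picture's height over the tangent of half this angle, whatever the lens; pixels are square), "cx", "cy" (the principal point, pixels), "camera_from_world" (4x4, takes a point from world to camera coordinates). Camera axes: x right, y up, looking along -z (the intrinsics and any distortion apply to the point x, -y, -z); pixel columns grow to the right and rows downward; lengths in m; the calibration is good to about 2 mm. The wrist camera is an equidistant fisheye: a pixel r from the principal point sees the ray r / f radians off the axis. A picture is of the moment at which its call begins. There is no depth.
- bot.hand_in(): hands the job in, once; it reports no verdict.
Trained networks look in the newest picture that a camera, given by its name, has taken for a name from the list of things; names that differ only in an ending like _2 or _b are one class to them, and where a whole thing is asked for, a point or a joint stands for the part that bears it (a point fixed in the world has none). Each returns a list of dicts, best first, with "conf" (0 to 1); they miss things now and then, are a little off and sometimes report something else, mostly with a low value. They report only what shows in the picture. A call takes as long as a camera call. They do not tell look-alikes from the thing itself.
- bot.find_in(camera, query): "rect" ([left, top, right, bottom] in pixels, round what is visible of it).
- bot.masks_of(camera, query): "pixels" (420x560 bool, what is visible of it) and "rect" ([left, top, right, bottom] in pixels, round what is visible of it).
- bot.landmark_of(camera, query): "location" ([column, row] in pixels: a listed point, or the origin of a listed thing).
The state is a dict: "clock": time; "qpos": joint angles; "qd": joint speeds; "joint_torque": joint torques, N m; "ee_pos": TCP position; "eef_rot": TCP orientation; "ft_force": force on the tool from outside, world axes, zero at the start; "wrist_torque": the same for the moment, N m; "opening": finger opening in m.
Only numpy, scipy, OpenCV 4.12 (cv2) and the standard library are available. Lean on these libraries where they do the work, as an engineer would, in place of code of your own. Each camera call takes 0.05 s, during which the arm holds its last target.

## Working session

There is one attempt and no reset: what is moved stays moved. The work goes in short steps, Python scripts to look and compute and a shell command to move; the robot and the scene stay as the last step left them, time stands still between calls to the robot, and variables do not carry over. Pictures are saved under pics/ and viewed, and the job is handed in when it is done.

```bash
mkdir -p pics
cat > h.py <<'E'
from rig import bot
import numpy as np, cv2
def cam(s):
    f=210/np.tan(np.radians(s["vertical_fov"])/2); return f
def ray(s,px,fish=False):
    f=cam(s); u=(px[0]-s["cx"]); v=(px[1]-s["cy"])
    if fish:
        r=np.hypot(u,v); th=r/f; d=np.array([u/r*np.sin(th) if r>0 else 0,v/r*np.sin(th) if r>0 else 0,np.cos(th)])
    else: d=np.array([u/f,v/f,1.])
    d=d*[1,-1,-1]
    T=np.array(s["camera_from_world"]); R=T[:3,:3]; o=-R.T@T[:3,3]; d=R.T@d
    return o,d/np.linalg.norm(d)
def atz(s,px,z,fish=False):
    o,d=ray(s,px,fish); return o+d*(z-o[2])/d[2]
def proj(s,p,fish=False):
    T=np.array(s["camera_from_world"]); c=(T[:3,:3]@np.array(p)+T[:3,3])*[1,-1,-1]; f=cam(s)
    if fish:
        th=np.arctan2(np.hypot(c[0],c[1]),c[2]); k=f*th/np.hypot(c[0],c[1]); return np.array([s["cx"]+k*c[0],s["cy"]+k*c[1]])
    return np.array([s["cx"]+f*c[0]/c[2],s["cy"]+f*c[1]/c[2]])
def tri(rays):
    A=0;b=0
    for o,d in rays:
        P=np.eye(3)-np.outer(d,d);A=A+P;b=b+P@o
    return np.linalg.solve(A,b)
E
python3 - <<'E'
from h import *
print(bot.get_obs())
for c in ["top","side","wrist"]:
    s=bot.snapshot(c); cv2.imwrite(f"pics/{c}0.png",s["frame"]); print(c,s["vertical_fov"],s["cx"],s["cy"],np.round(s["camera_from_world"],3).tolist())
    for q in ["lever_eye","lever_balance","lever_handle","press_screw","press","tray","die","spool","weight","cone"]:
        print(q,[(round(r["conf"],2),np.round(r["location"]).tolist()) for r in bot.landmark_of(c,q)])
E
```

```text
{'clock': 0.0, 'qpos': array([ 1.27039306,  0.33286983, -0.06470194,  1.46091967,  0.02161955,
        1.34991257, -0.08849699]), 'qd': array([ 0.00092965, -0.0005951 , -0.00118283, -0.00024429,  0.00058667,
        0.00069388,  0.00099487]), 'joint_torque': array([ 1.11844274e-03, -6.25439858e+01,  5.00504114e-02, -3.91610706e+01,
        1.64298539e-02,  9.77664837e-03, -7.68621646e-06]), 'ee_pos': array([ 0.1712907 , -0.60068479,  0.23052756]), 'eef_rot': array([ 0.56400223,  0.42622492,  0.5648342 , -0.42567138]), 'ft_force': array([-0.04900522,  0.02574981,  0.11716899]), 'wrist_torque': array([-0.00728813, -0.02395144, -0.01341703]), 'opening': 0.08566214452525955}
top 54.002931103513276 281.55501641094105 212.0457251269866 [[0.011, -1.0, -0.008, -0.028], [0.992, 0.01, 0.124, -0.524], [-0.124, -0.009, 0.992, -1.25], [0.0, 0.0, 0.0, 1.0]]
lever_eye [(0.79, [406.0, 351.0]), (0.69, [362.0, 184.0]), (0.62, [323.0, 97.0]), (0.43, [182.0, 196.0])]
lever_balance [(0.86, [363.0, 198.0]), (0.79, [332.0, 108.0]), (0.6, [387.0, 341.0]), (0.57, [354.0, 209.0])]
lever_handle [(0.94, [353.0,
[... 441 characters left out ...]
.285], [-0.536, -0.582, 0.611, -1.437], [0.0, 0.0, 0.0, 1.0]]
lever_eye [(0.83, [264.0, 385.0])]
lever_balance [(0.87, [258.0, 354.0])]
lever_handle [(0.58, [259.0, 314.0]), (0.49, [328.0, 285.0])]
press_screw []
press [(0.64, [236.0, 195.0])]
tray [(0.69, [333.0, 263.0])]
die []
spool [(0.53, [297.0, 258.0])]
weight [(0.68, [236.0, 249.0])]
cone []
wrist 65.70646984690485 279.9589872186702 205.8627986761297 [[0.275, -0.961, -0.0, -0.625], [0.919, 0.263, -0.293, 0.038], [0.282, 0.08, 0.956, -0.379], [0.0, 0.0, 0.0, 1.0]]
lever_eye [(0.85, [121.0, 184.0])]
lever_balance [(0.67, [83.0, 146.0])]
lever_handle [(0.7, [30.0, 66.0])]
press_screw []
press []
tray []
die []
spool []
weight []
cone []
```

View pics/top0.png

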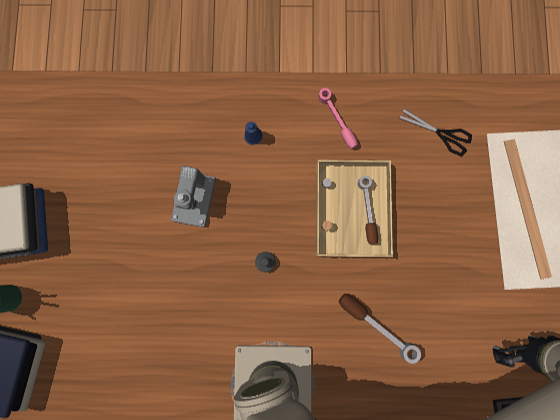

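View pics/side0.png

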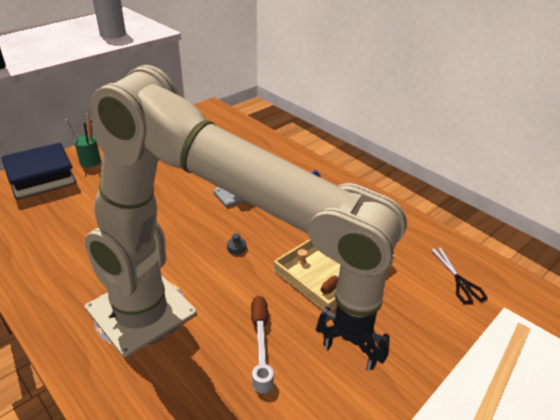

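View pics/wrist0.png

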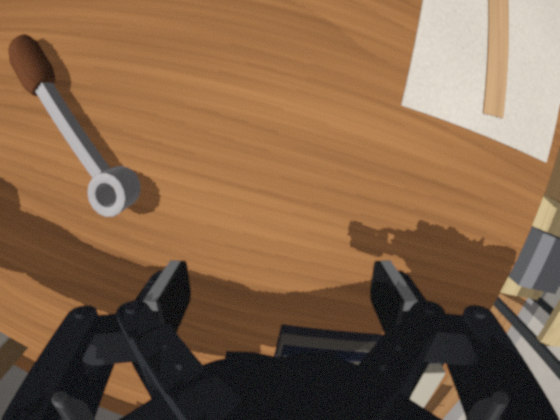

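Run:
```python
from h import *
s=bot.snapshot("top")
im=s["frame"]
a=cv2.resize(im[150:240,150:230],None,fx=5,fy=5,interpolation=cv2.INTER_CUBIC)
b=cv2.resize(im[150:265,310:400],None,fx=4,fy=4,interpolation=cv2.INTER_CUBIC)
H=460;o=np.zeros((H,770,3),np.uint8);o[:450,:400]=a;o[:460,405:765]=b
cv2.imwrite("pics/zoom.png",o)
for p,z in [((366,183),.042),((372,233),.024),((182,196),.16),((354,209),0)]: print(p,atz(s,p,z).round(4))
for q in ["lever","press","tray","die","spool"]:
  for m in bot.masks_of("top",q):
    ys,xs=np.nonzero(m["pixels"]); print(q,round(m["conf"],2),np.round(m["rect"]),xs.mean(),ys.mean())
```

```text
(366, 183) [ 0.6168 -0.2848  0.042 ]
(372, 233) [ 0.4625 -0.3047  0.024 ]
(182, 196) [0.5513 0.2572 0.16  ]
(354, 209) [ 0.5405 -0.2537  0.    ]
lever 0.91 [338. 294. 420. 366.] 379.2327272727273 328.14363636363635
lever 0.73 [321.  88. 360. 147.] 336.5973813420622 117.20949263502455
lever 0.57 [357. 176. 380. 243.] 368.6166982922201 212.61290322580646
lever 0.3 [320. 183. 332. 191.] 325.8550724637681 183.57971014492753
press 0.69 [354. 175. 376. 242.] 368.3532608695652 211.09057971014494
press 0.56 [172. 166. 216. 224.] 192.28046914839368 197.443141254462
tray 0.8 [317. 161. 390. 257.] 353.0534726490473 208.47157344806394
die 0.39 [321. 181. 335. 191.] 325.8192771084337 183.51807228915663
```

View pics/zoom.png

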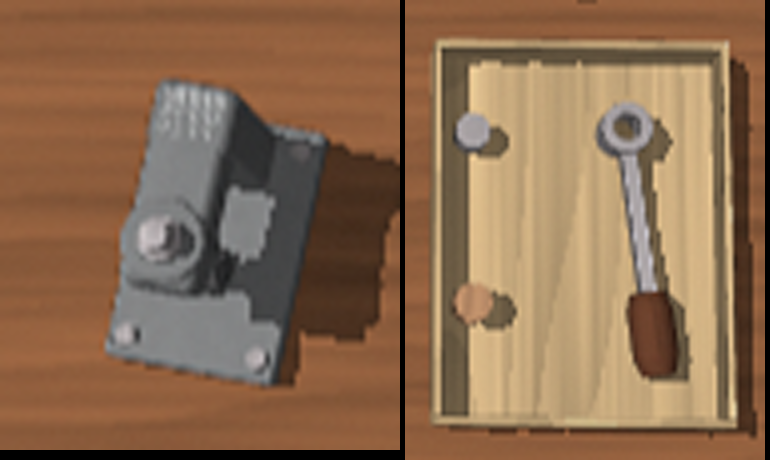

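Run:
```python
from h import *
s=bot.snapshot("top")
Z=lambda x,y:(x/5+150-.4,y/5+150-.4)
L=lambda x,y:((x-405)/4+310-.4,y/4+150-.4)
P=lambda p,z:atz(s,p,z)
sc=P(Z(152,238),.16);fl=P(Z(107,352),.018);fr=P(Z(273,382),.018);rr=P(Z(325,140),.018)
print("screw",sc,"corners",fl,fr,rr)
print(np.linalg.norm(fl-fr),np.linalg.norm(fr-rr))
d=rr-fr; e=fr-fl; print("yaw of press x",np.degrees(np.arctan2(d[1],d[0])),np.degrees(np.arctan2(e[1],e[0])+np.pi/2))
ex=(rr-fr)/np.linalg.norm(rr-fr); print("screw by base", (fl+fr)/2+ex*.065)
eye=P(L(626,127),.042);hd=P(L(653,335),.024+.01); print("eye",eye,"handle",hd,np.linalg.norm((hd-eye)[:2]))
v=(eye-hd)[:2]; print("lever yaw (eye->handle)",np.degrees(np.arctan2(-v[1],-v[0])))
u=-v/np.linalg.norm(v); print("balance",eye[:2]+.05*u)
print("die",P(L(473,131),.036),"spool",P(L(473,303),.044))
print("tray",[P(L(*c),.045).round(3) for c in [(435,42),(728,42),(735,425),(432,425)]])
from scipy.spatial.transform import Rotation as R
q=bot.get_obs()["eef_rot"]; print(R.from_quat(q,scalar_first=True).as_matrix().round(3))
```

```text
screw [0.54784421 0.2626777  0.16      ] corners [0.49759242 0.32491147 0.018     ] [0.47968934 0.21961552 0.018     ] [0.6347189 0.1916992 0.018    ]
0.10680710836967452 0.1575229653244814
yaw of press x -10.207908919917129 -9.649505666123387
screw by base [0.55261201 0.26074416 0.018     ]
eye [ 0.62203587 -0.28134225  0.042     ] handle [ 0.46068111 -0.30134383  0.034     ] 0.16258973483820677
lever yaw (eye->handle) -172.9336452169162
balance [ 0.57241566 -0.28749319]
die [ 0.61898267 -0.16294108  0.036     ] spool [ 0.48313193 -0.16174657  0.044     ]
tray [array([ 0.688, -0.133,  0.045]), array([ 0.69 , -0.361,  0.045]), array([ 0.392, -0.36 ,  0.045]), array([ 0.39 , -0.13 ,  0.045])]
[[ 0.     0.962  0.274]
 [-0.     0.274 -0.962]
 [-1.     0.     0.   ]]
```

```bash
python3 -m jog '[{"gripper":1,"delta_pos":[0.025,0.02,-0.004],"turn":[0,0,-0.01]},{"gripper":1,"delta_pos":[0.025,0.02,-0.004],"turn":[0,0,-0.01]},{"gripper":1,"delta_pos":[0.025,0.02,-0.004],"turn":[0,0,-0.01]},{"gripper":1,"delta_pos":[0.025,0.02,-0.004],"turn":[0,0,-0.01]},{"gripper":1,"delta_pos":[0.025,0.02,-0.004],"turn":[0,0,-0.01]},{"gripper":1,"delta_pos":[0.025,0.02,-0.004],"turn":[0,0,-0.01]},{"gripper":1,"delta_pos":[0.025,0.02,-0.004],"turn":[0,0,-0.01]},{"gripper":1,"delta_pos":[0.025,0.02,-0.004],"turn":[0,0,-0.01]}]'; python3 -m jog '[{"gripper":1,"delta_pos":[0.025,0.02,-0.004],"turn":[0,0,-0.01]},{"gripper":1,"delta_pos":[0.025,0.02,-0.004],"turn":[0,0,-0.01]},{"gripper":1,"delta_pos":[0.025,0.02,-0.004],"turn":[0,0,-0.01]},{"gripper":1,"delta_pos":[0.025,0.02,-0.004],"turn":[0,0,-0.01]},{"gripper":1,"delta_pos":[0.025,0.02,-0.004],"turn":[0,0,-0.01]},{"gripper":1,"delta_pos":[0.025,0.02,-0.004],"turn":[0,0,-0.01]},{"gripper":1,"delta_pos":[0.025,0.02,-0.004],"turn":[0,0,-0.01]},{"gripper":1,"delta_pos":[0.02,0.013,-0.004],"turn":[0,0,-0.01]}]'
python3 - <<'E'
from h import *
s=bot.snapshot("wrist"); cv2.imwrite("pics/w1.png",s["frame"])
from scipy.spatial.transform import Rotation as R
o=bot.get_obs(); print(o["clock"],o["ee_pos"],R.from_quat(o["eef_rot"],scalar_first=True).as_matrix().round(3))
for q,z in [("lever_eye",.006),("lever_balance",.024),("lever_handle",.024)]:
  for r in bot.landmark_of("wrist",q): print(q,round(r["conf"],2),np.round(r["location"]),atz(s,r["location"],z,True).round(4))
for q,p in [("eye",(.622,-.2813,.042)),("bal",(.5724,-.2875,.024)),("h",(.4625,-.301,.024))]: print(q,proj(s,p,True).round(1))
E
```

```text
clock: 3.0
ee_pos: [0.3722, -0.4404, 0.1993]
eef_rot: [0.547, 0.448, 0.547, -0.448]
ft_force: [0.6, 0.0, -0.1]
opening: 0.0854
clock: 4.0
ee_pos: [0.5675, -0.2868, 0.1673]
eef_rot: [0.529, 0.47, 0.529, -0.469]
ft_force: [-0.1, -0.5, 0.3]
opening: 0.0852
4.05 [ 0.56954225 -0.28398372  0.16651128] [[ 0.001  0.993  0.121]
 [ 0.002  0.121 -0.993]
 [-1.     0.001 -0.002]]
lever_eye 0.81 [282. 133.] [ 0.6211 -0.282   0.006 ]
lever_eye 0.68 [159. 123.] [ 0.6194 -0.1625  0.006 ]
lever_balance 0.72 [283. 185.] [ 0.5759 -0.2882  0.024 ]
eye [281.4 134.6]
bal [281.5 188.5]
h [281.6 293.8]
```

View pics/w1.png

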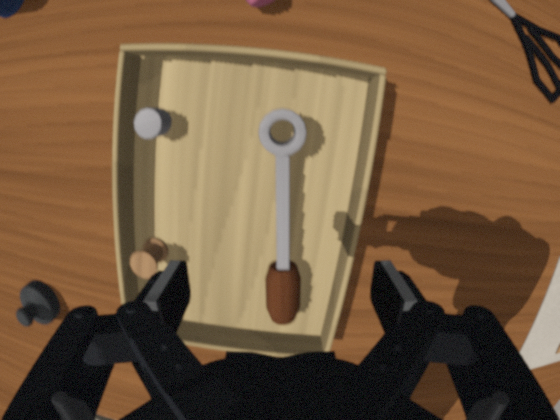

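```bash
python3 -m jog '[{"gripper":1,"delta_pos":[0,0,0],"turn":[0,0,0]},{"gripper":1,"delta_pos":[0.001,0,-0.018],"turn":[0,0,0]},{"gripper":1,"delta_pos":[0.001,0,-0.018],"turn":[0,0,0]},{"gripper":1,"delta_pos":[0.001,0,-0.018],"turn":[0,0,0]},{"gripper":1,"delta_pos":[0,0,-0.018],"turn":[0,0,0]},{"gripper":1,"delta_pos":[0,0,-0.018],"turn":[0,0,0]},{"gripper":0.8,"delta_pos":[0,0,0],"turn":[0,0,0]},{"gripper":0.8,"delta_pos":[0,0,0],"turn":[0,0,0]}]'
python3 - <<'E'
from h import *
s=bot.snapshot("wrist"); cv2.imwrite("pics/w2.png",s["frame"])
o=bot.get_obs(); print(o["clock"],o["ee_pos"])
for q,z in [("lever_eye",.006),("lever_balance",.024),("lever_handle",.024)]:
  for r in bot.landmark_of("wrist",q): print(q,round(r["conf"],2),np.round(r["location"]),atz(s,r["location"],z,True).round(4))
E
```

```text
clock: 5.2
ee_pos: [0.5698, -0.2882, 0.0778]
eef_rot: [0.529, 0.47, 0.528, -0.47]
ft_force: [0.5, -0.1, -0.6]
opening: 0.0682
5.25 [ 0.56995835 -0.28823126  0.07815086]
lever_eye 0.93 [279. 146.] [ 0.6209 -0.2816  0.006 ]
lever_balance 0.89 [281. 222.] [ 0.5747 -0.2885  0.024 ]
lever_handle 0.97 [281. 352.] [ 0.466  -0.3013  0.024 ]
```

View pics/w2.png

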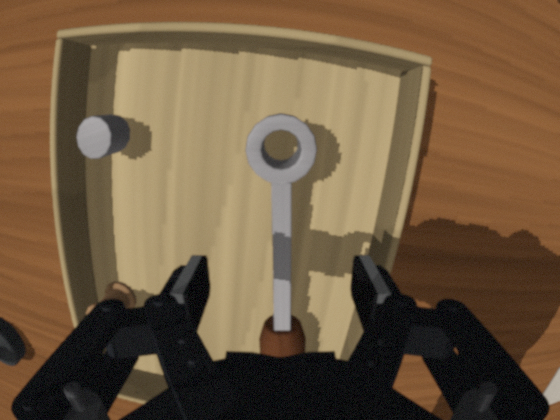

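```bash
python3 -m jog '[{"gripper":0.8,"delta_pos":[0.002,0,-0.016],"turn":[0,0,0]},{"gripper":0.8,"delta_pos":[0,0,-0.016],"turn":[0,0,0]},{"gripper":0.8,"delta_pos":[0,0,-0.016],"turn":[0,0,0]},{"gripper":0.8,"delta_pos":[0,0,-0.016],"turn":[0,0,0]},{"gripper":0.8,"delta_pos":[0,0,0],"turn":[0,0,0]},{"gripper":0.2,"delta_pos":[0,0,0],"turn":[0,0,0]},{"gripper":0,"delta_pos":[0,0,0],"turn":[0,0,0]},{"gripper":0,"delta_pos":[0,0,0],"turn":[0,0,0]}]'
python3 -m jog '[{"gripper":0,"delta_pos":[0,0,0],"turn":[0,0,0]},{"gripper":0,"delta_pos":[0,0,0],"turn":[0,0,0]},{"gripper":0,"delta_pos":[0,0,0],"turn":[0,0,0]},{"gripper":0,"delta_pos":[0,0,0],"turn":[0,0,0]},{"gripper":0,"delta_pos":[0,0,0.005],"turn":[0,0,0]},{"gripper":0,"delta_pos":[0,0,0.01],"turn":[0,0,0]},{"gripper":0,"delta_pos":[0,0,0.01],"turn":[0,0,0]},{"gripper":0,"delta_pos":[0,0,0.01],"turn":[0,0,0]}]'
python3 - <<'E'
from h import *
s=bot.snapshot("wrist"); cv2.imwrite("pics/w3.png",s["frame"])
o=bot.get_obs(); print(o)
E
```

```text
clock: 6.4
ee_pos: [0.5718, -0.2882, 0.0139]
eef_rot: [0.529, 0.47, 0.528, -0.47]
ft_force: [-0.9, 0.4, 0.3]
opening: 0.0137
clock: 7.4
ee_pos: [0.5715, -0.2881, 0.0492]
eef_rot: [0.529, 0.47, 0.528, -0.47]
ft_force: [0.5, -0.5, -4.1]
opening: 0.0108
{'clock': 7.45, 'qpos': array([ 0.61866021,  0.53315107, -0.29283646,  1.59176288,  0.17133644,
        1.03957992, -1.1755319 ]), 'qd': array([-0.00125483,  0.00687197,  0.00179917, -0.00413899,  0.00803397,
       -0.03150659, -0.00491284]), 'joint_torque': array([ 1.04640811e-01, -6.60443687e+01, -4.20487717e+00, -3.19905710e+01,
        5.34878019e-02, -8.95590219e-02, -3.76799132e-02]), 'ee_pos': array([ 0.57227603, -0.28844957,  0.05073269]), 'eef_rot': array([ 0.52937181,  0.46991916,  0.52772712, -0.4695163 ]), 'ft_force': array([ 1.50691424, -0.25142615, -2.61776557]), 'wrist_torque': array([-0.00944164, -0.0860515 , -0.02063549]), 'opening': 0.010450550224335033}
```

View pics/w3.png

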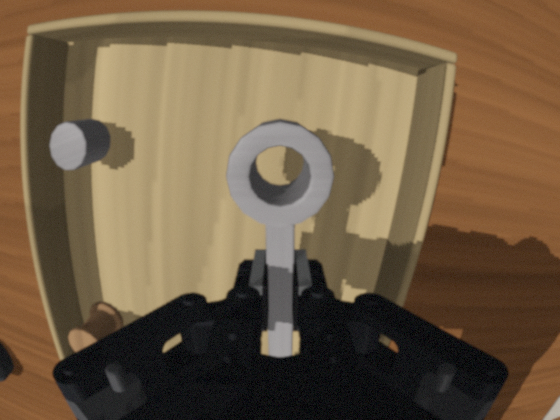

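```bash
python3 -m jog '[{"gripper":0,"delta_pos":[0,0,0.015],"turn":[0,0,0]},{"gripper":0,"delta_pos":[0,0,0.025],"turn":[0,0,0]},{"gripper":0,"delta_pos":[0,0,0.03],"turn":[0,0,0]},{"gripper":0,"delta_pos":[0,0,0.035],"turn":[0,0,0]},{"gripper":0,"delta_pos":[0,0,0.035],"turn":[0,0,0]},{"gripper":0,"delta_pos":[0,0,0.035],"turn":[0,0,0]},{"gripper":0,"delta_pos":[0,0,0.03],"turn":[0,0,0]},{"gripper":0,"delta_pos":[0,0,0.015],"turn":[0,0,0]}]'
python3 - <<'E'
from h import *
s=bot.snapshot("wrist"); cv2.imwrite("pics/w4.png",s["frame"])
o=bot.get_obs(); print(o["ee_pos"],o["ft_force"],o["wrist_torque"])
s=bot.snapshot("side"); cv2.imwrite("pics/s4.png",s["frame"])
E
```

```text
clock: 8.45
ee_pos: [0.5718, -0.2881, 0.2707]
eef_rot: [0.529, 0.47, 0.528, -0.469]
ft_force: [-0.1, -0.5, -5.1]
opening: 0.0102
[ 0.57209929 -0.28823431  0.27184031] [ 0.03279158 -0.08303687 -2.38212266] [ 0.00815822 -0.04739247  0.04675889]
```

View pics/w4.png

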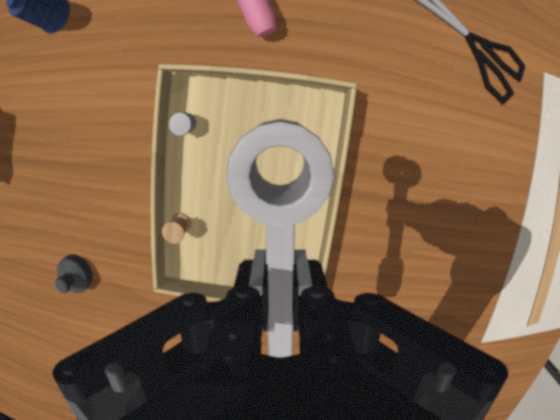

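View pics/s4.png

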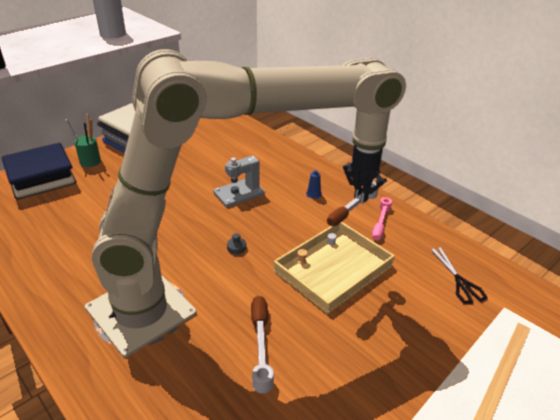

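Run:
```python
from h import *
s=bot.snapshot("side"); t=bot.snapshot("top")
print([ (r["conf"],r["location"]) for r in bot.landmark_of("side","press_screw")],[ (r["conf"],r["location"]) for r in bot.landmark_of("top","press_screw")])
a=cv2.resize(s["frame"][145:215,205:275],None,fx=8,fy=8,interpolation=cv2.INTER_CUBIC)
cv2.imwrite("pics/sz.png",a)
for p in [(.548,.2627,.16),(.5526,.2607,.16)]:
    q=proj(s,p); print(q, (q-[205,145])*8)
```

```text
[(0.77, [234.2, 159.3])] [(0.68, [180.0, 197.7])]
[232.65536063 159.01141177] [221.24288503 112.09129414]
[234.02895519 158.78907918] [232.2316415  110.31263347]
```

View pics/sz.png

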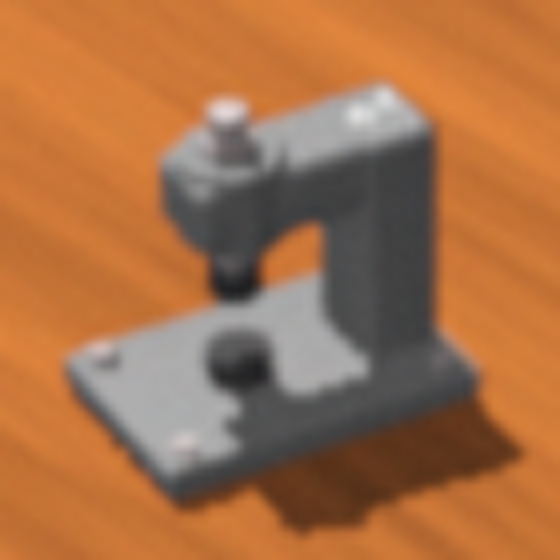

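```bash
python3 -m jog '[{"gripper":0,"delta_pos":[-0.002,0.015,0],"turn":[0,0,-0.01]},{"gripper":0,"delta_pos":[-0.004,0.03,0],"turn":[0,0,-0.02]},{"gripper":0,"delta_pos":[-0.005,0.04,0],"turn":[0,0,-0.02]},{"gripper":0,"delta_pos":[-0.005,0.04,0],"turn":[0,0,-0.02]},{"gripper":0,"delta_pos":[-0.005,0.04,0],"turn":[0,0,-0.02]},{"gripper":0,"delta_pos":[-0.005,0.04,0],"turn":[0,0,-0.02]},{"gripper":0,"delta_pos":[-0.005,0.04,0],"turn":[0,0,-0.02]},{"gripper":0,"delta_pos":[-0.005,0.04,0],"turn":[0,0,-0.02]}]'
python3 -m jog '[{"gripper":0,"delta_pos":[-0.005,0.04,0],"turn":[0,0,-0.02]},{"gripper":0,"delta_pos":[-0.005,0.04,0],"turn":[0,0,-0.02]},{"gripper":0,"delta_pos":[-0.005,0.04,0],"turn":[0,0,-0.02]},{"gripper":0,"delta_pos":[-0.005,0.04,0],"turn":[0,0,-0.02]},{"gripper":0,"delta_pos":[-0.005,0.04,0],"turn":[0,0,-0.02]},{"gripper":0,"delta_pos":[-0.005,0.035,0],"turn":[0,0,-0.02]},{"gripper":0,"delta_pos":[-0.005,0.025,0],"turn":[0,0,-0.02]},{"gripper":0,"delta_pos":[-0.005,0.014,0],"turn":[0,0,-0.01]}]'
python3 - <<'E'
from h import *
from scipy.spatial.transform import Rotation as R
s=bot.snapshot("wrist"); cv2.imwrite("pics/w5.png",s["frame"])
o=bot.get_obs(); print(o["clock"],o["ee_pos"],R.from_quat(o["eef_rot"],scalar_first=True).as_matrix().round(3))
print("screw proj",proj(s,(.55,.262,.16),True))
t=bot.snapshot("side"); cv2.imwrite("pics/s5.png",t["frame"])
E
```

```text
clock: 9.75
ee_pos: [0.5344, -0.0007, 0.268]
eef_rot: [-0.492, -0.508, -0.492, 0.508]
ft_force: [0.6, 0.2, -3.4]
opening: 0.0105
clock: 10.75
ee_pos: [0.4936, 0.2733, 0.2679]
eef_rot: [-0.453, -0.543, -0.453, 0.543]
ft_force: [-0.1, -0.5, -4.8]
opening: 0.0107
10.8 [0.49266569 0.27487757 0.26794607] [[-0.001  0.984 -0.178]
 [ 0.001 -0.178 -0.984]
 [-1.    -0.001 -0.001]]
screw proj [281.68432153 132.53966668]
```

View pics/w5.png

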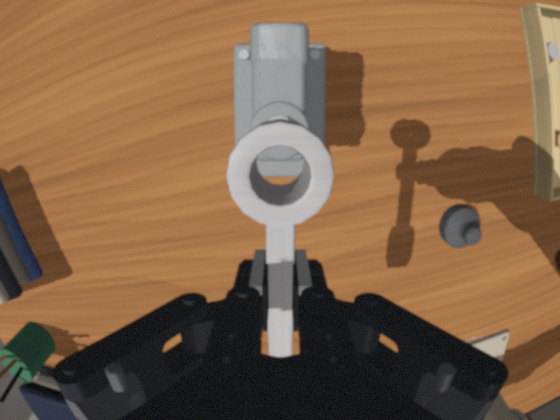

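View pics/s5.png

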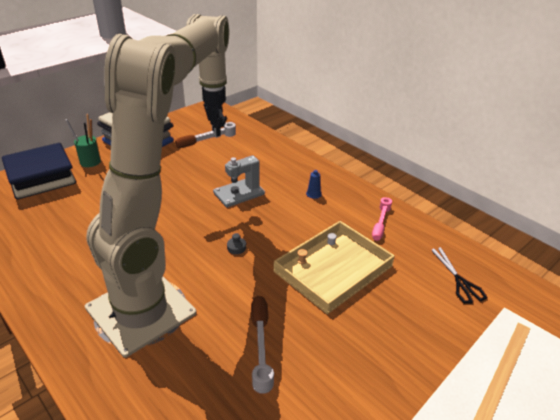

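```bash
python3 -m jog '[{"gripper":0,"delta_pos":[0.004,-0.002,0],"turn":[0,0,0]},{"gripper":0,"delta_pos":[0.004,-0.002,-0.005],"turn":[0,0,0]},{"gripper":0,"delta_pos":[0,0,-0.01],"turn":[0,0,0]},{"gripper":0,"delta_pos":[0,0,-0.015],"turn":[0,0,0]},{"gripper":0,"delta_pos":[0,0,-0.015],"turn":[0,0,0]},{"gripper":0,"delta_pos":[0,0,-0.01],"turn":[0,0,0]},{"gripper":0,"delta_pos":[0,0,-0.005],"turn":[0,0,0]},{"gripper":0,"delta_pos":[0,0,0],"turn":[0,0,0]}]'
python3 - <<'E'
from h import *
s=bot.snapshot("wrist"); cv2.imwrite("pics/w6.png",s["frame"])
o=bot.get_obs(); print(o["clock"],o["ee_pos"],o["ft_force"],o["wrist_torque"])
print("screw proj",proj(s,(.55,.262,.16),True))
z=o["ee_pos"][2]-.008
print("eye from wrist",atz(s,(280,173),z+.036,True))
for c in ["side","top"]:
  t=bot.snapshot(c); cv2.imwrite(f"pics/{c}6.png",t["frame"])
  for q,zz in [("lever_eye",z),("lever_balance",z+.018),("lever_handle",z+.018),("press_screw",.16)]:
    for r in bot.landmark_of(c,q)[:4]: print(c,q,round(r["conf"],2),np.round(r["location"],1),atz(t,r["location"],zz).round(4))
  p=proj(t,(.55,.262,.16)).round().astype(int); print(p)
  u,v=p; a=cv2.resize(t["frame"][v-60:v+40,u-70:u+70],None,fx=5,fy=5,interpolation=cv2.INTER_CUBIC); cv2.imwrite(f"pics/{c}6z.png",a)
E
```

```text
clock: 11.85
ee_pos: [0.5034, 0.267, 0.2082]
eef_rot: [-0.452, -0.543, -0.452, 0.543]
ft_force: [-0.6, -0.7, -2.9]
opening: 0.0107
11.9 [0.50353368 0.26708501 0.20858157] [ 0.79051415 -0.26685308 -3.08200519] [-0.02655734 -0.06639106 -0.02687044]
screw proj [274.4625181  158.14672237]
eye from wrist [0.55564605 0.25767325 0.23658157]
side lever_eye 0.83 [264.5 386.9] [ 0.018  -0.5171  0.2006]
side lever_eye 0.82 [385.3 208.5] [ 0.6805 -0.3042  0.2006]
side lever_eye 0.74 [231.4 144.9] [0.5636 0.2872 0.2006]
side lever_balance 0.92 [219.1 147. ] [0.5042 0.2787 0.2186]
side lever_balance 0.74 [261.  352.2] [ 0.0591 -0.4586  0.2186]
side lever_balance 0.71 [381.9 213.1] [ 0.6347 -0.3245  0.2186]
side lever_handle 0.97 [189.9 158.1] [0.3873 0.2841 0.2186]
side lever_handle 0.94 [259.9 314. ] [ 0.1255 -0.3777  0.2186]
side lever_handle 0.59 [379.2 228.4] [ 0.574  -0.3632  0.2186]
side press_screw 0.9 [236.9 157.2] [0.567  0.2624 0.16  ]
[233 159]
top lever_eye 0.68 [322.9 100.3] [ 0.8192 -0.1366  0.2006]
top lever_eye 0.58 [405.1 349.8] [ 0.1473 -0.348   0.2006]
top lever_eye 0.46 [178.5 194.8] [0.5479 0.2565 0.2006]
top lever_balance 0.95 [391.  342.1] [ 0.1694 -0.3075  0.2186]
top lever_balance 0.81 [332.5 110.4] [ 0.7831 -0.1612  0.2186]
top lever_balance 0.54 [324.3 184.9] [ 0.5755 -0.1383  0.2186]
top lever_balance 0.2 [326.2 225.4] [ 0.4667 -0.1431  0.2186]
top lever_handle 0.89 [351.3 308.2] [ 0.2529 -0.2072  0.2186]
top lever_handle 0.73 [350.8 136.3] [ 0.7103 -0.2105  0.2186]
top press_screw 0.91 [179.4 195. ] [0.5541 0.2646 0.16  ]
[180 196]
```

View pics/side6z.png

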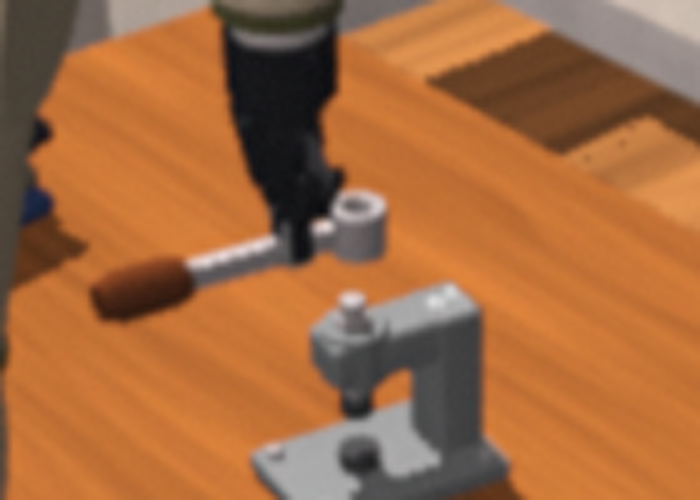

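View pics/top6z.png

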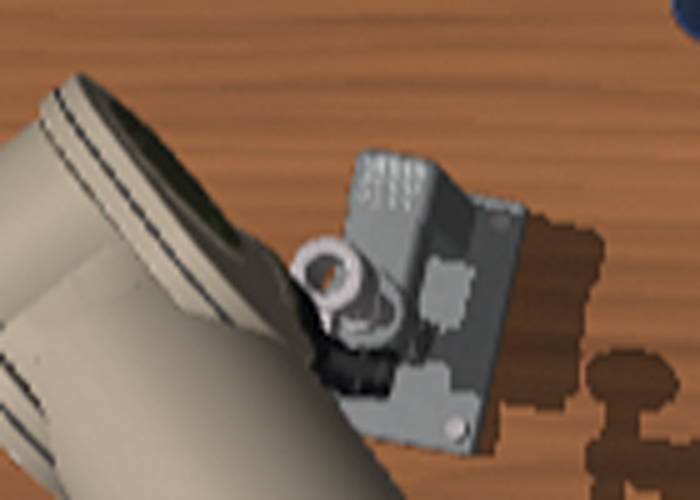

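View pics/w6.png

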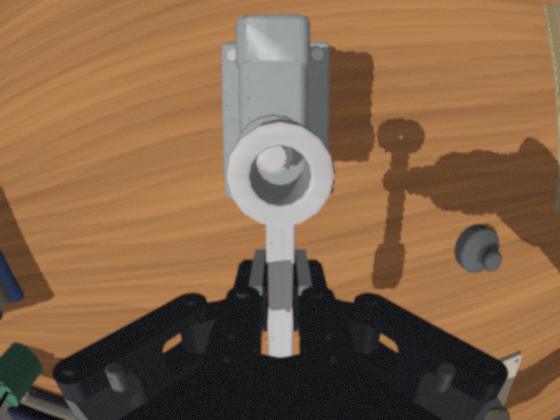

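Run:
```python
from h import *
w=bot.snapshot("wrist");t=bot.snapshot("top");s=bot.snapshot("side")
o=bot.get_obs();print(o["ee_pos"])
P=lambda c,x,y:(x/5-.4+c[0],y/5-.4+c[1])
ct=(110,136);cs=(163,99)
print("screw w",atz(w,(273,158),.16,True),"t",atz(t,(180,197.7),.16),"s",atz(s,P(cs,352,298),.16))
print("eye w",atz(w,(280,173),.2366,True),"t",atz(t,P(ct,330,273),.2366),"s",atz(s,P(cs,360,207),.2366))
print("eye tri",tri([ray(w,(280,173),True),ray(t,P(ct,330,273)),ray(s,P(cs,360,207))]))
print("handle mid s",atz(s,P(cs,143,288),.2186))
print("screw tri",tri([ray(w,(273,158),True),ray(t,(180,197.7)),ray(s,P(cs,352,298))]))
```

```text
[0.50340388 0.26695632 0.20834826]
screw w [0.55030901 0.26282561 0.16      ] t [0.54641779 0.26261871 0.16      ] s [0.55228633 0.26617341 0.16      ]
eye w [0.55567394 0.25765773 0.2366    ] t [0.55420002 0.25519391 0.2366    ] s [0.55539156 0.25666477 0.2366    ]
eye tri [0.55512685 0.25662674 0.2360531 ]
handle mid s [0.39741516 0.29118034 0.2186    ]
screw tri [0.54874513 0.26246281 0.16213204]
```

```bash
python3 -m jog '[{"gripper":0,"delta_pos":[-0.002,0.002,-0.003],"turn":[0,0,0]},{"gripper":0,"delta_pos":[-0.002,0.002,-0.003],"turn":[0,0,0]},{"gripper":0,"delta_pos":[-0.0005,0.002,-0.004],"turn":[0,0,0]},{"gripper":0,"delta_pos":[0,0,0],"turn":[0,0,0]},{"gripper":0,"delta_pos":[0,0,0],"turn":[0,0,0]},{"gripper":0,"delta_pos":[0,0,0],"turn":[0,0,0]},{"gripper":0,"delta_pos":[0,0,0],"turn":[0,0,0]},{"gripper":0,"delta_pos":[0,0,0],"turn":[0,0,0]}]'
python3 - <<'E'
from h import *
w=bot.snapshot("wrist");t=bot.snapshot("top");s=bot.snapshot("side")
o=bot.get_obs();print(o["clock"],o["ee_pos"],np.abs(o["qd"]).max(),o["ft_force"],o["wrist_torque"])
a=np.zeros((500,780,3),np.uint8)
a[:500,:375]=cv2.resize(w["frame"][110:235,233:327],None,fx=4,fy=4)[:500,:375] if 0 else cv2.resize(w["frame"][110:235,233:327],(375,500))
a[:,380:780]=cv2.resize(s["frame"][100:200,170:250],(400,500),interpolation=cv2.INTER_CUBIC)
cv2.imwrite("pics/f.png",a)
cv2.imwrite("pics/tf.png",cv2.resize(t["frame"][136:236,110:250],None,fx=5,fy=5,interpolation=cv2.INTER_CUBIC))
for q in ["die","spool","weight","cone"]: print(q,[(round(r["conf"],2),np.round(r["location"])) for r in bot.landmark_of("top",q)][:2])
E
```

```text
clock: 13.55
ee_pos: [0.499, 0.2729, 0.1984]
eef_rot: [0.452, 0.543, 0.452, -0.543]
ft_force: [-0.1, -0.3, -4.0]
opening: 0.0103
13.7 [0.49894954 0.27292331 0.19835869] 0.0016058108061762447 [ 0.10821347 -0.6779918  -3.61727398] [-0.00695902  0.00420781  0.01734149]
die [(0.4, array([328., 184.]))]
spool [(0.52, array([326., 227.]))]
weight []
cone [(0.69, array([255., 134.]))]
```

View pics/f.png

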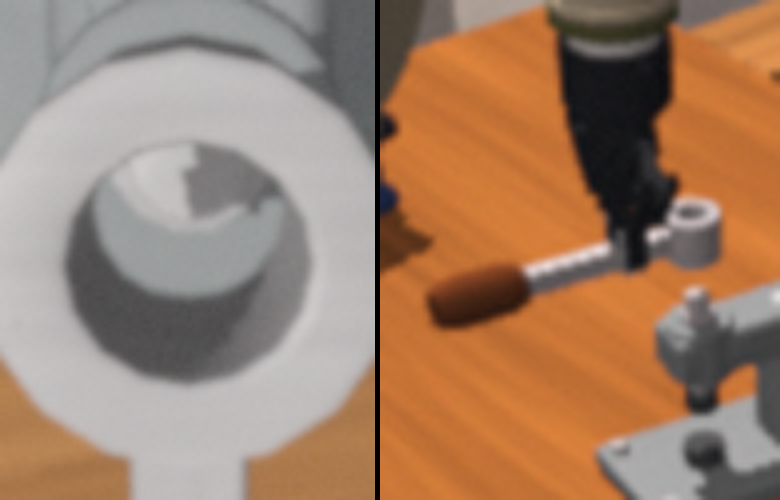

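View pics/tf.png

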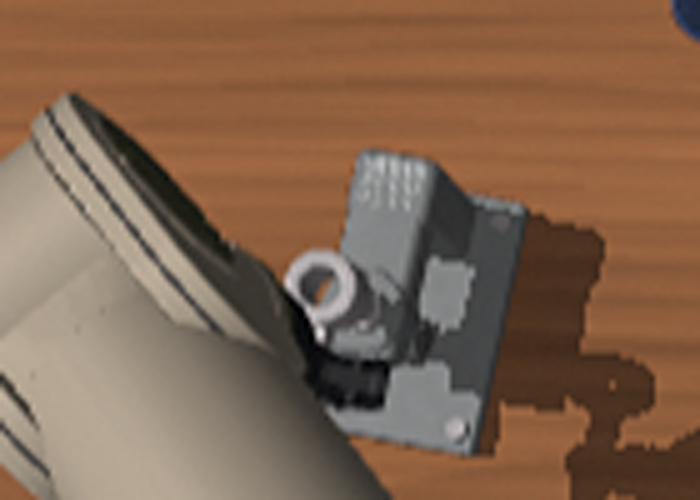

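Run:
```python
from h import *
w=bot.snapshot("wrist")
u=np.array([-.984,.178])
print("screw near edge w",atz(w,(281,167),.16,True)[:2]-.009*u, "eye",atz(w,(280,173),.2264,True))
```

```text
screw near edge w [0.55025599 0.26326026] eye [0.55112704 0.26365801 0.2264    ]
```

Eye and screw agree to about 1 mm in the wrist view, the arm is at rest, and there is about 30 mm of clearance. I'm handing in.

Run:
```python
from h import *
print(bot.hand_in()); o=bot.get_obs(); print(o["clock"],o["ee_pos"],o["opening"])
```

```text
the job is handed in; nothing more can be done
None
the job is handed in; nothing more can be done
```

I gripped the tray's lever at its balance point, about 50 mm from the eye, and lifted it clear. I carried it to the press and handed in at about 14 s with the lever still held over the screw. No verdict is reported.

**Last checks before hand-in:**
- **Eye over screw:** the wrist view put the eye at (0.551, 0.264) and the screw at (0.550, 0.263), about 1 mm apart. For the screw, the top and side cameras disagreed with the wrist camera by up to about 4 mm.
- **Height:** the underside of the eye was about 30 mm above the screw top, worked out from the tool height and how the lever was gripped. An earlier three-camera fit of the eye's height agreed.
- **Direction and level:** the handle pointed straight out over the press's open front to within a few degrees. The lever looked level in the side view and the wrist torque was near zero, but I did not measure its tilt.
- **Steadiness:** the arm was at rest, and the force reading was no more than the lever's weight.
- **Other things:** the detector found the die, bobbin and cone within 3 px of where they started. It missed the weight in the final top view because the arm hides that area, and I made no separate check there; nothing was moved near it.

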